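# Third hand at the phone jig: hold a mid-frame against the sprung stop

## Robot

A 7-joint arm with a two-finger parallel gripper is mounted at the origin on the work surface. World frame = base frame: x ahead of the robot, y to its left, z up, the work surface at z = 0. Lengths are in mm, angles in rad, forces in N, time in s.
With the tool pointing down it reaches from about 400 to 875 mm from the base axis. Payload 4.4 kg.
Tool frame: the origin (TCP) lies at the very end of the fingers, on their centre line; the grasp point (between the pads) lies 19 mm behind it; z points along the fingers, y is the line along which they close (so a half turn about z gives the same grasp; the last joint's range is limited). The gripper opens to 85 mm and grips with 20 to 120 N. Pads are 22 mm wide; open, the fingers measure 114 mm over their backs; the gripper's body (76 mm by 85 mm) begins 54 mm behind the grasp point. The pads swing forward as they close: fully open they stand 13 mm farther back than shut.
Start: joints at [-1.373, 0.628, 0.038, 1.517, -0.027, 0.996, -0.02], TCP at [169.463, 627.535, 231.313] pointing down, gripper open.
Joint ranges: [-3.06, 3.06], [-0.37, 2.12], [-1.25, 1.32], [0.18, 2.47], [-1.1, 4.24], [0.23, 1.98], [-2.94, 2.94]. Speed limits (rad/s): [2.57, 2.57, 3.14, 3.14, 3.14, 3.14, 3.14].

## Interface

Orientations are given as [roll, pitch, yaw] about the fixed x, y, z axes, in that order (R = Rz(yaw) Ry(pitch) Rx(roll)).
In Python, from cell import status, get_image, ctrl, models gives the robot as it stands.
- The arm moves only by the shell command python3 -m handwheel 'ROWS' [OPENING]. ROWS is JSON, a list of rows, each an object with "delta_pos": the shift along the world's x, y, z in cm, a list of three; "yaw": the turn about the world's z in rad. A call has 1 to 10 rows; each row shifts and turns the commanded pose from where the row before left it; what a row does not reach is not made up. A row lasts 1/12 s, in which the tool goes at most 41.7 mm and 7.16 degrees, less where a joint would pass 70% of its speed; a pose out of reach is approached as far as the arm can. A call is refused whole if a number of a shift passes 4.17 or a number of a turn 0.125, either way. A call with a gripper value outside its range is refused whole. OPENING is the opening, from -1 (shut) to 1 (fully open), set as the call begins (- or left out, the last holds). The fingers move at their own pace and stop on an object; the grip force is fixed at half the most. Time passes only in rows, so rows that do not move let the fingers close. It gives the time, the measured TCP pose, the force, the opening and the grip force at its end, in the units of the state.
- status.read_state(): the state, without advancing time (a new reading comes with each control period).
- get_image(name): name is "side" or "top"; returns a dict with "color" (400x640x3 uint8, red, green, blue), "z_map" (400x640 float32, mm along the optical axis (not along the pixel's ray), 0 where there is no reading), "fx", "fy", "cx", "cy" (pixels), "position" and "rotation" of the camera in the world. Camera axes: x right, y up, looking along -z (the intrinsics and any distortion apply to the point x, -y, -z); pixel columns grow to the right and rows downward; lengths in mm; the calibration is good to about 2 mm. A picture is of the moment at which its call begins.
- ctrl.finish_job(): hands the job in; it is judged then, once.
Trained networks look in a picture, given as the dict that the camera call returned (one of the last four; its "shot" number tells which), for a name from the list of things; names that differ only in an ending like _2 or _b are one class to them, and where a whole thing is asked for, a point or a joint stands for the part that bears it (a point fixed in the world has none). Each returns a list of dicts, best first, with "score" (0 to 1); they miss things now and then, are a little off and sometimes report something else, mostly with a low value. They report only what shows in the picture. A call takes as long as a camera call.
- models.boxes_of(picture, name): "rect" ([left, top, right, bottom] in pixels, round what is visible of it).
The state is a dict: "clock": time; "qpos": joint angles; "qd": joint speeds; "tau": joint torques, N m; "eef_pos": TCP position; "tool_rot": TCP orientation; "force": force on the tool from outside, world axes, zero at the start; "torque": the same for the moment, N m; "width": finger opening in mm; "gripper_force": force on a finger pad.
Only numpy, scipy, OpenCV 4.12 (cv2) and the standard library are available. Lean on these libraries where they do the work, as an engineer would, in place of code of your own. Each camera call takes 0.05 s, during which the arm holds its last target. There are 200 camera calls.

## Task

Be my third hand: pick up the larger phone mid-frame, lay it flat and centred on the raised bed of the assembly jig with its camera end towards the sprung stop, and push it squarely against the stop with about 10 N, which brings the stop's pointer level with the marker post. Keep that push steady for three seconds while I get my screwdriver, and finish still holding it there, without letting go. Never push harder than 20 N, and leave the other things on the bench where they are.

Things in the scene. Friction and masses are not known exactly. Their poses are not given: they have to be found in the camera images.
- frame: The larger phone mid-frame: an open aluminium tray 130 mm long (its x), 62 mm wide (its y), 14 mm high, walls 4 mm, about 0.13 kg, lying open side up on the bench. A dark square camera block with three lenses sits in one corner at its +x end. Origin at the centre of its underside, z up. It can be gripped across its 62 mm width at mid-length, or pushed at its rear (-x) end.
- camera_end (a point): Middle of the outer face of the frame's camera end: 65 mm along the frame's +x from its origin, 7 mm above its underside.
- jig: Assembly jig fixed to the bench: base plate 240 x 100 x 10 mm, x from -100 to +140 mm. On it a raised grey bed 44 mm wide (the frame overhangs 9 mm each side, so fingers can straddle it), x = -85 to +60 mm, top 30 mm above the bench. At the +x end the sprung stop, behind it a fixed end block 44 mm high. Origin on the bench under point bed; x runs along the bed to the stop, z up.
- bed (a point): Point on the jig bed's top surface, on its centre line, 30 mm above the jig's origin; axes like the jig's. The frame's origin is here when its camera end just touches the relaxed stop.
- stop (a joint): Travel of the sprung stop in m: 0 relaxed, grows as it is pushed along the jig's +x, end of travel 0.030. Spring 0.7 N per mm, no preload: 10 N at 14.3 mm. The stop is a steel block 70 mm wide, 18 mm thick, standing 22 mm above the bed's top. Its small pointer on the +y side comes level with the thin marker post on the base plate at 10 N.
- stop_face (a point): Point in the middle of the stop's flat face that the frame is pressed against, moving with the stop; relaxed it is 65 mm along the jig's +x from point bed, 7 mm above the bed's top.
- small_frame: A smaller phone mid-frame of the same kind, 104 x 50 x 14 mm, not for this job; leave it alone. Origin at the centre of its underside.
- screwdriver: Screwdriver, 170 mm long, lying on the bench; leave it alone.
- dispenser: Yellow solvent dispenser bottle, 56 mm in diameter, 110 mm high; leave it standing. Origin at the centre of its underside.

How it is judged:
By the outcome, as a careful person would: the job done as asked, in the order asked, and still so for the second after the job is handed in, while the arm keeps its last pose, push and grip.
It also fails if it takes over 54 s, if anything falls off the work surface, if the arm or the gripper's body presses on something with over 40 N, if the wrist force passes 120 N, or if a joint passes its speed limit or range.

## Working session

There is one attempt and no reset: what is moved stays moved. The work goes in short steps, Python scripts to look and compute and a shell command to move; the robot and the scene stay as the last step left them, time stands still between calls to the robot, and variables do not carry over. Pictures are saved under pics/ and viewed, at most 10 in all, crops included, and the job is handed in when it is done.

```bash
mkdir -p pics
cat > h.py <<'E'
import numpy as np, cv2, pickle
from cell import status, get_image, ctrl, models
def cloud(p):
    z=p["z_map"]; v,u=np.mgrid[0:z.shape[0],0:z.shape[1]]
    X=np.stack([(u-p["cx"])/p["fx"]*z,-(v-p["cy"])/p["fy"]*z,-z],-1)
    return X@np.array(p["rotation"]).T+np.array(p["position"])
E
python3 - <<'E'
from h import *
s=status.read_state(); print({k:np.round(s[k],3).tolist() for k in s})
for n in ["top","side"]:
    p=get_image(n); pickle.dump(p,open(n+"0.pkl","wb"))
    print(n,p["fx"],p["cx"],p["cy"],np.round(p["position"]),np.round(p["rotation"],3).tolist(),[k for k in p])
    cv2.imwrite(f"pics/{n}0.png",p["color"][:,:,::-1])
    for o in ["frame","small_frame","jig","stop","camera_end","screwdriver","dispenser"]:
        print(o,[(np.round(b["rect"]).tolist(),round(b["score"],2)) for b in models.boxes_of(p,o)[:3]])
E
```

```text
{'clock': 0.0, 'qpos': [-1.373, 0.629, 0.038, 1.518, -0.027, 0.996, -0.02], 'qd': [-0.001, 0.001, 0.001, -0.001, 0.001, -0.0, 0.002], 'tau': [0.001, -56.341, 1.226, -19.344, 0.011, 0.011, 0.0], 'eef_pos': [169.275, 626.914, 230.407], 'tool_rot': [-3.14, 0.0, 2.878], 'force': [0.487, 0.722, -1.078], 'torque': [-0.051, -0.033, 0.021], 'gripper_force': 0.0, 'width': 85.307}
top 430.74472494892865 320.37258374908714 196.80471002679806 [594. -24. 806.] [0.083, -0.011, -1.567] ['color', 'z_map', 'fx', 'fy', 'cx', 'cy', 'position', 'rotation', 'shot']
frame [([163.0, 210.0, 229.0, 286.0], 0.96)]
small_frame [([298.0, 102.0, 328.0, 158.0], 0.71)]
jig [([362.0, 206.0, 444.0, 346.0], 0.66)]
stop [([377.0, 239.0, 422.0, 252.0], 0.58)]
camera_end [([162.0, 205.0, 229.0, 285.0], 0.96)]
screwdriver [([189.0, 95.0, 206.0, 181.0], 0.7), ([361.0, 205.0, 447.0, 345.0], 0.69), ([299.0, 102.0, 327.0, 162.0], 0.48)]
dispenser [([427.0, 123.0, 464.0, 160.0], 0.73)]
side 495.4696005924044 319.1995646189818 207.78383652040048 [ 206. -645.  540.] [1.019, -0.022, -0.621] ['color', 'z_map', 'fx', 'fy', 'cx', 'cy', 'position', 'rotation', 'shot']
frame [([188.0, 186.0, 254.0, 211.0], 0.86), ([221.0, 252.0, 378.0, 380.0], 0.66)]
small_frame []
jig [([221.0, 255.0, 379.0, 379.0], 0.67)]
stop [([309.0, 262.0, 351.0, 307.0], 0.97)]
camera_end [([187.0, 188.0, 253.0, 211.0], 0.79)]
screwdriver [([271.0, 156.0, 333.0, 184.0], 0.56)]
dispenser [([428.0, 228.0, 469.0, 296.0], 0.71)]
```

```bash
cat > h.py <<'E'
import numpy as np, cv2, pickle
from scipy.spatial.transform import Rotation as R
from cell import status, get_image, ctrl, models
def cloud(p):
    z=p["z_map"]; v,u=np.mgrid[0:z.shape[0],0:z.shape[1]]
    X=np.stack([(u-p["cx"])/p["fx"]*z,-(v-p["cy"])/p["fy"]*z,-z],-1)
    X=R.from_euler("xyz",p["rotation"]).apply(X.reshape(-1,3)).reshape(X.shape)+np.array(p["position"])
    X[z==0]=np.nan
    return X
E
python3 - <<'E'
from h import *
p=pickle.load(open("top0.pkl","rb")); X=cloud(p)
print("bench z",[np.round(X[v,u]) .tolist() for v,u in [(300,300),(200,260),(100,250)]])
def rect(box,lo,hi):
    l,t,r,b=box; Y=X[t:b,l:r].reshape(-1,3); Y=Y[(Y[:,2]>lo)&(Y[:,2]<hi)]
    q=cv2.minAreaRect(Y[:,:2].astype(np.float32)); print(len(Y),np.round(np.median(Y[:,2]),1),np.round(q[0],1),np.round(q[1],1),round(q[2],1),np.round(cv2.boxPoints(q),0).tolist())
rect((155,200,237,294),7,25)
rect((155,200,237,294),-5,25) if 0 else None
rect((355,198,452,354),24,36)
rect((355,198,452,354),48,60)
rect((355,198,452,354),5,70)
rect((355,198,452,354),38,47)
c=np.hstack([cv2.resize(p["color"][195:355,150:240],None,fx=3.6,fy=3.6,interpolation=3),cv2.resize(p["color"][195:355,350:460],None,fx=3.6,fy=3.6,interpolation=3)])
cv2.imwrite("pics/crop.png",c[:,:,::-1])
E
```

```text
bench z [[471.0, 3.0, 3.0], [655.0, 79.0, 5.0], [845.0, 101.0, 3.0]]
1899 11.0 [565.7 188.3] [ 80.7 130.1] 59.8 [[489.0, 186.0], [602.0, 121.0], [642.0, 190.0], [530.0, 256.0]]
2298 31.6 [ 528.3 -182. ] [228.2  80.8] 20.6 [[407.0, -184.0], [436.0, -260.0], [649.0, -180.0], [621.0, -104.0]]
445 53.5 [ 597.7 -159.6] [70.  83.7] 11.5 [[555.0, -125.0], [572.0, -208.0], [640.0, -194.0], [624.0, -112.0]]
7442 13.3 [ 517.7 -186.7] [178.8 281.1] 89.9 [[377.0, -276.0], [658.0, -276.0], [659.0, -98.0], [377.0, -97.0]]
361 45.3 [ 598.9 -160.4] [69.5 87. ] 11.5 [[556.0, -125.0], [574.0, -210.0], [642.0, -196.0], [624.0, -111.0]]
```

View pics/top0.png

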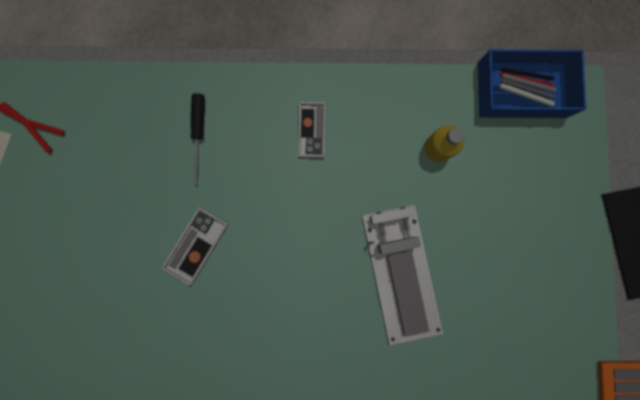

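View pics/crop.png

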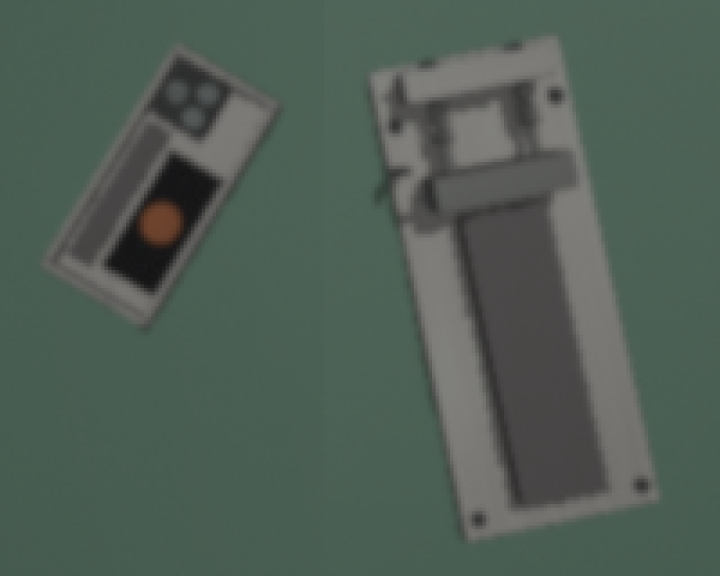

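```bash
cat > fit.py <<'E'
from h import *
from scipy.optimize import minimize
S=8
def proj(p,P):
    Q=R.from_euler("xyz",p["rotation"]).inv().apply(P-np.array(p["position"]))
    return np.stack([p["cx"]-p["fx"]*Q[:,0]/Q[:,2],p["cy"]+p["fy"]*Q[:,1]/Q[:,2]],-1)
def box(x0,x1,y0,y1,z0,z1): return np.array([[x,y,z] for x in(x0,x1) for y in(y0,y1) for z in(z0,z1)],float)
def place(B,q): 
    c,s=np.cos(q[2]),np.sin(q[2]); return np.c_[B[:,0]*c-B[:,1]*s+q[0],B[:,0]*s+B[:,1]*c+q[1],B[:,2]]
def sil(p,B,q,shape):
    h=cv2.convexHull(proj(p,place(B,q)).astype(np.float32))
    m=np.zeros((shape[0]*2,shape[1]*2),np.uint8); cv2.fillPoly(m,[np.round((h*2+.5)*16).astype(np.int32)],1,shift=4)
    return cv2.resize(m.astype(np.float32),(shape[1],shape[0]),interpolation=cv2.INTER_AREA)
def fit(p,mask,parts,q0):
    def cost(q):
        m=np.zeros(mask.shape,np.float32)
        for B in parts: m=np.maximum(m,sil(p,B,q,mask.shape))
        return np.abs(m-mask).sum()
    best=None
    for k in range(2):
        r=minimize(cost,q0 if best is None else best.x,method="Nelder-Mead",options=dict(initial_simplex=np.array(q0 if best is None else best.x)+np.array([[0,0,0],[8,0,0],[0,8,0],[0,0,.1]]),xatol=.01,fatol=.01)); best=r
    return best.x,best.fun,mask.sum()
FR=[box(-65,65,-31,31,0,14)]
JG=[box(-100,140,-50,50,0,10)]
def ng(p,rect,pad=6):
    c=cv2.cvtColor(p["color"],cv2.COLOR_RGB2HSV); l,t,r,b=[int(x) for x in rect]
    g=(c[...,1]<60)|(c[...,0]<50)|(c[...,0]>110)
    m=np.zeros(g.shape,np.float32); m[t-pad:b+pad,l-pad:r+pad]=g[t-pad:b+pad,l-pad:r+pad]; return m
E
python3 - <<'E'
from fit import *
p=pickle.load(open("top0.pkl","rb")); s=pickle.load(open("side0.pkl","rb"))
out=[]
hsv=cv2.cvtColor(p["color"],cv2.COLOR_RGB2HSV); print(hsv[300,300],hsv[340,391],hsv[247,210],hsv[300,405])
for pp,rf,rj in [(p,(163,208,229,287),(362,206,444,346)),(s,(187,185,254,212),(221,252,379,380))]:
    mf,mj=ng(pp,rf),ng(pp,rj)
    f=fit(pp,mf,FR,[566,188,.53]); print("frame",np.round(f[0],3),f[1:])
    J=JG+[box(-85,60,-22,22,10,30),box(65,83,-35,35,12,52)]+[box(120,140,-40,40,10,44)]
    j=fit(pp,mj,J,[528,-182,.2]); print("jig",np.round(j[0],3),j[1:])
    o=pp["color"].copy()
    for B,q in [(FR[0],f[0])]+[(b,j[0]) for b in J]:
        cv2.polylines(o,[np.round(cv2.convexHull(proj(pp,place(B,q)).astype(np.float32))).astype(int)],1,(255,0,0))
    out.append(o)
a=cv2.resize(out[0][195:355,150:460],None,fx=2.5,fy=2.5); b=cv2.resize(out[1][165:390,170:480],None,fx=2.5,fy=2.5,interpolation=2)
cv2.imwrite("pics/fit_top.png",a[:,:,::-1]); cv2.imwrite("pics/fit_side.png",b[:,:,::-1])
E
```

```text
[73 55 98] [15  6 85] [30  8 67] [15  7 73]
frame [559.333 199.111   0.619] (np.float64(4413.5), np.float32(7073.0))
jig [ 4.92170e+02 -1.97897e+02 -1.76000e-01] (np.float64(6664.75), np.float32(14261.0))
frame [5.63990e+02 2.05555e+02 1.75000e-01] (np.float64(1634.25), np.float32(2981.0))
jig [ 4.80260e+02 -2.05461e+02 -8.00000e-02] (np.float64(13394.0), np.float32(23046.0))
```

View pics/fit_top.png

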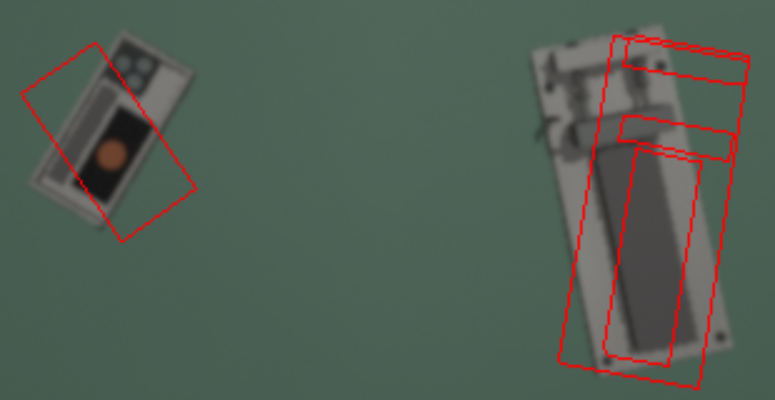

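View pics/fit_side.png

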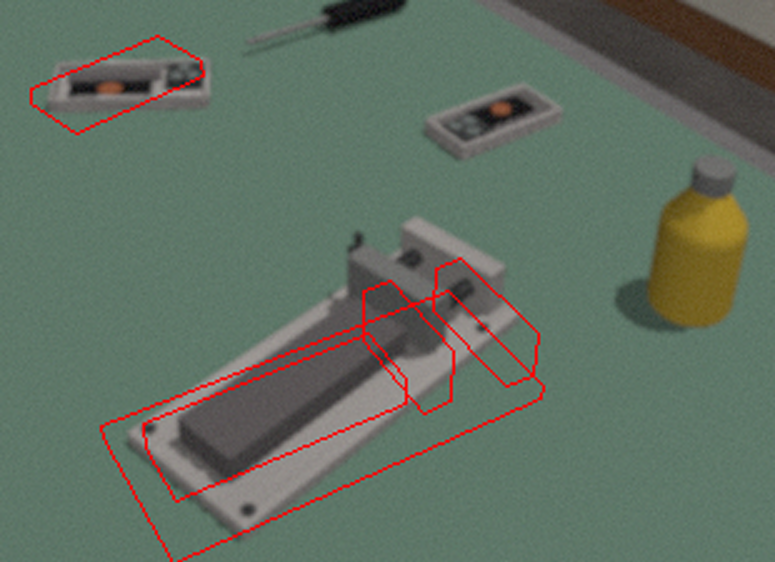

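```bash
sed -i 's/g=(c.*/g=(c[...,1]<33)|(c[...,0]<50)|(c[...,0]>110)/' fit.py
cat > run.py <<'E'
from fit import *
p=pickle.load(open("top0.pkl","rb")); s=pickle.load(open("side0.pkl","rb"))
out=[]
for pp,rf,rj in [(p,(163,208,229,287),(362,206,444,346)),(s,(187,185,254,212),(221,252,379,380))]:
    mf,mj=ng(pp,rf),ng(pp,rj)
    f=fit(pp,mf,FR,[566,188,-.53]); print("frame",np.round(f[0],3),f[1:])
    J=JG+[box(-85,60,-22,22,10,30),box(65,83,-35,35,30,52)]+[box(120,140,-40,40,10,44)]
    j=fit(pp,mj,J,[500,-190,.2]); print("jig",np.round(j[0],3),j[1:])
    o=pp["color"].copy()
    for B,q in [(FR[0],f[0])]+[(b,j[0]) for b in J]:
        cv2.polylines(o,[np.round(cv2.convexHull(proj(pp,place(B,q)).astype(np.float32))).astype(int)],1,(255,0,0))
    out.append(o)
a=cv2.resize(out[0][195:355,150:460],None,fx=2.2,fy=2.2)[:,:560]; a=np.hstack([cv2.resize(out[0][195:355,150:240],None,fx=1.8,fy=1.8),cv2.resize(out[0][195:355,350:460],None,fx=1.8,fy=1.8)]); b=cv2.resize(out[1][165:390,170:390],None,fx=2,fy=2,interpolation=2)
a=cv2.copyMakeBorder(a,0,b.shape[0]-a.shape[0],0,0,cv2.BORDER_CONSTANT)
cv2.imwrite("pics/fit2.png",np.hstack([a,b])[:,:800,::-1])
E
python3 run.py
```

```text
frame [ 5.69789e+02  1.97368e+02 -5.30000e-01] (np.float64(50.0), np.float32(2616.0))
jig [ 5.00041e+02 -1.87105e+02  2.03000e-01] (np.float64(101.75), np.float32(7465.0))
frame [ 5.71863e+02  1.96490e+02 -5.36000e-01] (np.float64(51.75), np.float32(1348.0))
jig [ 5.02027e+02 -1.87455e+02  2.04000e-01] (np.float64(231.25), np.float32(9006.0))
```

View pics/fit2.png

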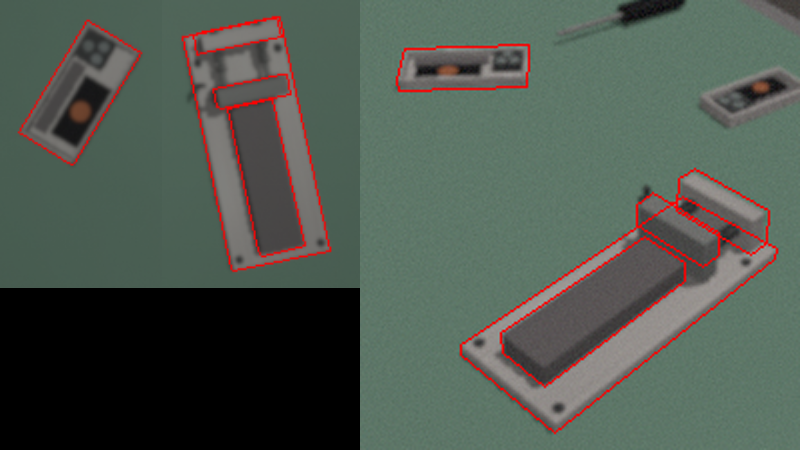

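```bash
python3 -m handwheel '[{"delta_pos":[2.5,-2.7,0],"yaw":-0.02},{"delta_pos":[2.5,-2.7,0],"yaw":-0.02},{"delta_pos":[2.5,-2.7,0],"yaw":-0.02},{"delta_pos":[2.5,-2.7,0],"yaw":-0.02},{"delta_pos":[2.5,-2.7,0],"yaw":-0.02},{"delta_pos":[2.5,-2.7,0],"yaw":-0.02},{"delta_pos":[2.5,-2.7,0],"yaw":-0.02},{"delta_pos":[2.5,-2.7,0],"yaw":-0.02}]' 1
python3 -m handwheel '[{"delta_pos":[2.5,-2.7,0],"yaw":-0.02},{"delta_pos":[2.5,-2.7,-1],"yaw":-0.02},{"delta_pos":[2.5,-2.7,-2],"yaw":-0.02},{"delta_pos":[2.5,-2.7,-2],"yaw":-0.02},{"delta_pos":[2.5,-2.7,-2],"yaw":-0.02},{"delta_pos":[2.5,-2.7,-2],"yaw":-0.01},{"delta_pos":[2.5,-2.7,-2],"yaw":0},{"delta_pos":[2.5,-2.7,-1],"yaw":0},{"delta_pos":[0,0,0],"yaw":0},{"delta_pos":[0,0,0],"yaw":0}]'
```

```text
clock: 1.47
eef_pos: [370.5, 410.2, 231.6]
tool_rot: [3.141, 0.0, 2.717]
force: [0.4, 0.4, -0.4]
width: 85.2
gripper_force: 0.0
clock: 2.3
eef_pos: [570.2, 192.8, 110.9]
tool_rot: [-3.14, 0.001, 2.602]
force: [-0.7, 0.9, 0.2]
width: 85.4
gripper_force: 0.0
```

```bash
python3 -m handwheel '[{"delta_pos":[0.05,0.42,-1],"yaw":0.007},{"delta_pos":[0,0,-2],"yaw":0},{"delta_pos":[0,0,-2],"yaw":0},{"delta_pos":[0,0,-2],"yaw":0},{"delta_pos":[0,0,-1.5],"yaw":0},{"delta_pos":[0,0,-1],"yaw":0},{"delta_pos":[0,0,-0.8],"yaw":0},{"delta_pos":[0,0,-0.5],"yaw":0},{"delta_pos":[0,0,-0.3],"yaw":0},{"delta_pos":[0,0,0],"yaw":0}]'
python3 - <<'E'
from h import *
p=get_image("side"); cv2.imwrite("pics/g1.png",cv2.resize(p["color"][120:250,150:310],None,fx=4,fy=4)[:,:,::-1])
print(status.read_state()["eef_pos"],status.read_state()["force"])
E
```

```text
clock: 3.13
eef_pos: [569.3, 200.9, 0.8]
tool_rot: [3.141, -0.0, 2.615]
force: [0.2, -0.9, 0.4]
width: 85.4
gripper_force: 0.0
[569.57430915 200.71868796   1.17661827] [ 0.54472332 -0.84813499 -0.08816076]
```

View pics/g1.png

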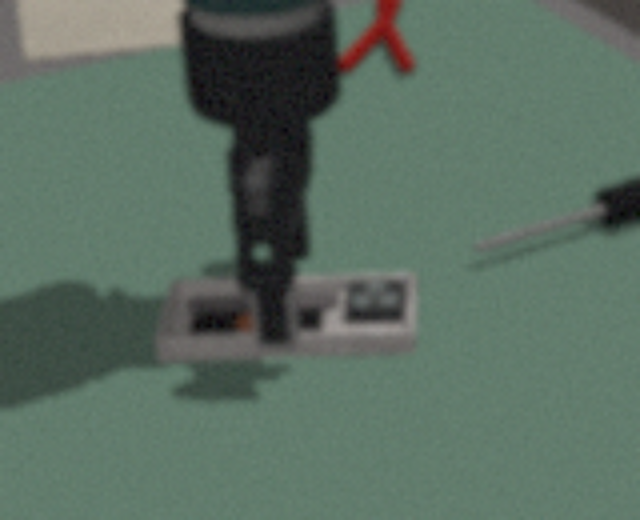

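```bash
python3 -m handwheel '[{"delta_pos":[0.2,-0.4,-0.15],"yaw":-0.005},{"delta_pos":[0,0,0],"yaw":0},{"delta_pos":[0,0,0],"yaw":0}]'
python3 -m handwheel '[{"delta_pos":[0,0,0],"yaw":0},{"delta_pos":[0,0,0],"yaw":0},{"delta_pos":[0,0,0],"yaw":0},{"delta_pos":[0,0,0],"yaw":0},{"delta_pos":[0,0,0],"yaw":0},{"delta_pos":[0,0,0],"yaw":0},{"delta_pos":[0,0,0],"yaw":0},{"delta_pos":[0,0,0],"yaw":0},{"delta_pos":[0,0,0],"yaw":0}]' -1
```

```text
clock: 3.43
eef_pos: [571.9, 195.8, -0.2]
tool_rot: [3.141, 0.001, 2.609]
force: [0.3, -0.9, 0.3]
width: 85.3
gripper_force: 0.0
clock: 4.18
eef_pos: [571.5, 196.5, 0.1]
tool_rot: [3.141, 0.0, 2.61]
force: [-0.5, -0.2, 5.3]
width: 60.1
gripper_force: 65.1
```

```bash
python3 -m handwheel '[{"delta_pos":[0,0,0.3],"yaw":0},{"delta_pos":[0,0,0.6],"yaw":0},{"delta_pos":[0,0,1],"yaw":0},{"delta_pos":[0,0,1.5],"yaw":0},{"delta_pos":[0,0,1.5],"yaw":0},{"delta_pos":[0,0,1.5],"yaw":0},{"delta_pos":[0,0,1.5],"yaw":0},{"delta_pos":[0,0,1],"yaw":0},{"delta_pos":[0,0,0.6],"yaw":0},{"delta_pos":[0,0,0],"yaw":0}]'
python3 - <<'E'
from h import *
p=get_image("side"); cv2.imwrite("pics/g2.png",cv2.resize(p["color"][80:250,150:310],None,fx=3,fy=3)[:,:,::-1])
E
```

```text
clock: 5.02
eef_pos: [572.2, 196.8, 96.0]
tool_rot: [3.139, 0.002, 2.61]
force: [-1.0, -0.3, -1.4]
width: 60.4
gripper_force: 64.9
```

View pics/g2.png

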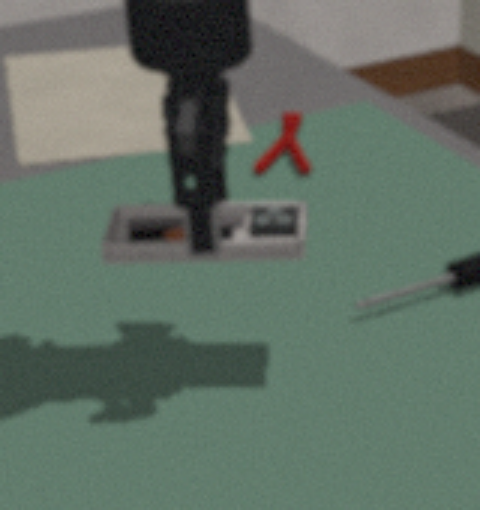

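The frame hangs level in the gripper (crop x 103–305, finger at 202, mid-length). Next is the move over the jig.

```bash
python3 -m handwheel '[{"delta_pos":[-0.6,-2.8,0],"yaw":0.05},{"delta_pos":[-0.6,-2.8,0],"yaw":0.05},{"delta_pos":[-0.6,-2.8,0],"yaw":0.05},{"delta_pos":[-0.6,-2.8,0],"yaw":0.05},{"delta_pos":[-0.6,-2.8,0],"yaw":0.05},{"delta_pos":[-0.6,-2.8,0],"yaw":0.05},{"delta_pos":[-0.6,-2.8,0],"yaw":0.05}]'
python3 -m handwheel '[{"delta_pos":[-0.6,-2.8,0],"yaw":0.05},{"delta_pos":[-0.6,-2.8,0],"yaw":0.05},{"delta_pos":[-0.6,-2.8,0],"yaw":0.05},{"delta_pos":[-0.6,-2.8,0],"yaw":0.05},{"delta_pos":[-0.6,-2.8,0],"yaw":0.05},{"delta_pos":[-0.6,-2.8,0],"yaw":0.05},{"delta_pos":[-0.6,-2.2,0],"yaw":0.05},{"delta_pos":[0,0,0],"yaw":0.03},{"delta_pos":[0,0,0],"yaw":0},{"delta_pos":[0,0,0],"yaw":0}]'
python3 -c "
from h import *
for i in range(3):
  s=status.read_state();print(s['eef_pos'],s['tool_rot'],s['force']); get_image('top')"
```

```text
clock: 5.65
eef_pos: [528.1, -0.8, 93.4]
tool_rot: [-3.141, -0.002, 2.963]
force: [0.6, -0.4, -0.7]
width: 60.3
gripper_force: 65.0
clock: 6.48
eef_pos: [487.1, -188.8, 93.7]
tool_rot: [3.14, -0.001, -2.944]
force: [0.5, -0.5, -1.4]
width: 59.8
gripper_force: 65.0
[ 487.06131504 -188.77441632   93.70539108] [ 3.14008277e+00 -6.27403945e-04 -2.94419219e+00] [ 0.52284418 -0.5345245  -1.36670579]
[ 487.39578278 -188.15687195   93.85741124] [ 3.14014496e+00 -3.01743644e-04 -2.94284194e+00] [-0.35658965  0.80659972 -0.52286212]
[ 487.60068165 -187.97962979   94.02891315] [ 3.14045362e+00 -1.01189450e-04 -2.94203371e+00] [-0.91429065 -0.16459057 -0.39527764]
```

```bash
python3 -m handwheel '[{"delta_pos":[0.26,-0.13,-0.5],"yaw":0.004},{"delta_pos":[0,0,-1],"yaw":0},{"delta_pos":[0,0,-1.3],"yaw":0},{"delta_pos":[0,0,-1.2],"yaw":0},{"delta_pos":[0,0,-0.8],"yaw":0},{"delta_pos":[0,0,-0.5],"yaw":0},{"delta_pos":[0,0,0],"yaw":0},{"delta_pos":[0,0,0],"yaw":0}]'
python3 - <<'E'
from fit import *
s=status.read_state(); print(s["eef_pos"],s["tool_rot"],s["force"])
o=[]
for n in ["top","side"]:
    p=get_image(n); pickle.dump(p,open(n+"1.pkl","wb")); c=p["color"].copy(); o.append(c[180:360,340:480] if n=="top" else c[150:390,200:400])
a=cv2.resize(o[0],None,fx=2.66,fy=2.66); b=cv2.resize(o[1],None,fx=2,fy=2); h=min(len(a),len(b))
cv2.imwrite("pics/j1.png",np.hstack([a[:h],b[:h]])[:,:,::-1])
E
```

```text
clock: 7.3
eef_pos: [489.9, -190.6, 41.1]
tool_rot: [3.141, -0.0, -2.939]
force: [-0.4, -0.0, -1.4]
width: 60.2
gripper_force: 65.0
[ 489.93720954 -190.64722064   41.06362136] [ 3.14135117e+00 -4.00212899e-04 -2.93898847e+00] [-0.36658355 -0.03979105 -1.43125821]
```

View pics/j1.png

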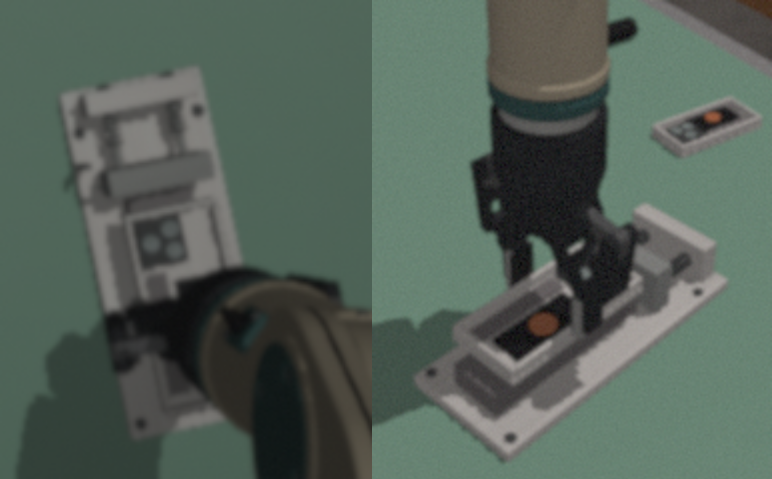

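```bash
python3 -m handwheel '[{"delta_pos":[0,0.07,-0.4],"yaw":0.001},{"delta_pos":[0,0,-0.4],"yaw":0},{"delta_pos":[0,0,-0.1],"yaw":0},{"delta_pos":[0,0,0],"yaw":0},{"delta_pos":[0,0,0],"yaw":0}]'
python3 -m handwheel '[{"delta_pos":[0,0,-0.1],"yaw":0},{"delta_pos":[0,0,0],"yaw":0}]'
```

```text
clock: 7.82
eef_pos: [489.9, -190.2, 32.3]
tool_rot: [3.142, -0.0, -2.938]
force: [0.3, -0.5, -1.3]
width: 60.2
gripper_force: 65.0
clock: 7.98
eef_pos: [490.0, -190.2, 31.3]
tool_rot: [-3.142, 0.0, -2.938]
force: [-0.0, -0.2, -0.7]
width: 60.3
gripper_force: 65.0
```

```bash
python3 -m handwheel '[{"delta_pos":[0,0,-0.1],"yaw":0},{"delta_pos":[0,0,0],"yaw":0}]'; python3 -c "
from h import *
F=[]
for i in range(6):
  s=status.read_state();F.append(np.r_[s['eef_pos'],s['force'],s['torque']]); get_image('top')
print(np.round(np.mean(F,0),2),np.round(np.std(F,0),2))"
```

```text
clock: 8.15
eef_pos: [489.9, -190.2, 30.2]
tool_rot: [3.142, -0.0, -2.938]
force: [0.3, -0.2, -1.4]
width: 60.3
gripper_force: 65.0
[ 4.8992e+02 -1.9017e+02  3.0310e+01  5.0000e-02  1.5000e-01 -1.1600e+00
 -1.0000e-02  1.0000e-02  0.0000e+00] [0.04 0.01 0.05 0.18 0.54 0.58 0.04 0.03 0.03]
```

```bash
python3 -m handwheel '[{"delta_pos":[0,0,-0.1],"yaw":0},{"delta_pos":[0,0,0],"yaw":0}]'; python3 -m handwheel '[{"delta_pos":[0,0,-0.05],"yaw":0},{"delta_pos":[0,0,0],"yaw":0}]'
```

```text
clock: 8.62
eef_pos: [490.1, -190.2, 30.1]
tool_rot: [-3.141, 0.0, -2.938]
force: [-2.3, 0.3, 6.7]
width: 60.3
gripper_force: 65.8
clock: 8.78
eef_pos: [490.1, -190.2, 30.0]
tool_rot: [-3.141, 0.0, -2.938]
force: [-1.4, 1.0, 11.6]
width: 59.8
gripper_force: 66.4
```

```bash
python3 -m handwheel '[{"delta_pos":[0,0,0.08],"yaw":0},{"delta_pos":[0,0,0],"yaw":0}]'
cat > rect.py <<'E'
from fit import *
J=(501,-187.3,.2035)
def rectify(p,z,k=3,x0=-90,x1=145,y0=-60,y1=60):
    c=np.array([[x0,y0,z],[x1,y0,z],[x1,y1,z],[x0,y1,z]],float)
    src=proj(p,place(c,J)).astype(np.float32)
    dst=np.array([[(y1-y)*k,(x1-x)*k] for x,y,_ in c],np.float32)   # up=+x, left=+y
    return cv2.warpPerspective(p["color"],cv2.getPerspectiveTransform(src,dst),(int((y1-y0)*k),int((x1-x0)*k)),flags=cv2.INTER_CUBIC)
E
python3 - <<'E'
from rect import *
p=get_image("top"); s=get_image("side"); pickle.dump((p,s),open("r2.pkl","wb"))
k=3; out=[]
for im,fx0 in [(rectify(p,44),-12),(rectify(s,44),-12)]:
    im=im.copy()
    for y in (31,-31): cv2.line(im,(int((60-y)*k),int((145-fx0-65)*k)),(int((60-y)*k),int((145-fx0+65)*k)),(255,0,0),1)
    cv2.line(im,(29*3,int((145-53)*k)),(91*3,int((145-53)*k)),(255,0,0),1)
    out.append(im[:590])
cv2.imwrite("pics/r2.png",np.hstack(out)[:,:,::-1]*1)
E
```

```text
clock: 8.95
eef_pos: [490.2, -190.2, 30.0]
tool_rot: [-3.141, 0.001, -2.938]
force: [-1.1, 0.6, 6.0]
width: 60.2
gripper_force: 65.8
```

View pics/r2.png

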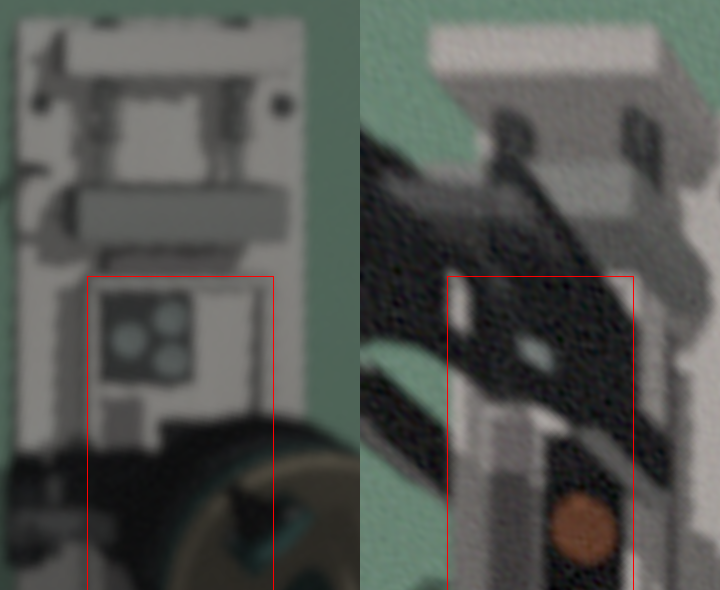

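```bash
python3 -m handwheel '[{"delta_pos":[0,0.03,0.03],"yaw":0},{"delta_pos":[0.2,0.04,0],"yaw":0},{"delta_pos":[0.2,0.04,0],"yaw":0},{"delta_pos":[0.2,0.04,0],"yaw":0},{"delta_pos":[0.2,0.04,0],"yaw":0},{"delta_pos":[0.1,0.02,0],"yaw":0},{"delta_pos":[0,0,0],"yaw":0}]'
python3 -m handwheel '[{"delta_pos":[0.1,0.02,0],"yaw":0},{"delta_pos":[0.1,0.02,0],"yaw":0},{"delta_pos":[0.1,0.02,0],"yaw":0},{"delta_pos":[0.1,0.02,0],"yaw":0},{"delta_pos":[0.1,0.02,0],"yaw":0},{"delta_pos":[0.1,0.02,0],"yaw":0},{"delta_pos":[0.1,0.02,0],"yaw":0},{"delta_pos":[0,0,0],"yaw":0}]'
```

```text
clock: 9.63
eef_pos: [495.7, -189.0, 30.0]
tool_rot: [3.141, -0.006, -2.94]
force: [-6.0, -1.1, 10.3]
width: 60.1
gripper_force: 66.3
clock: 10.3
eef_pos: [502.2, -187.7, 30.0]
tool_rot: [3.141, -0.007, -2.94]
force: [-8.0, -1.5, 10.3]
width: 60.6
gripper_force: 66.4
```

```bash
python3 -m handwheel '[{"delta_pos":[0,0,0.06],"yaw":0},{"delta_pos":[0,0,0],"yaw":0},{"delta_pos":[0,0,0],"yaw":0}]'
python3 -m handwheel '[{"delta_pos":[0,0,0.06],"yaw":0},{"delta_pos":[0,0,0],"yaw":0},{"delta_pos":[0,0,0],"yaw":0}]'
```

```text
clock: 10.55
eef_pos: [505.1, -187.2, 30.1]
tool_rot: [3.142, -0.002, -2.939]
force: [-1.9, -2.2, -0.4]
width: 60.3
gripper_force: 65.1
clock: 10.8
eef_pos: [505.4, -186.7, 30.8]
tool_rot: [3.141, -0.001, -2.939]
force: [-2.1, -2.4, -2.3]
width: 60.0
gripper_force: 65.0
```

```bash
python3 -m handwheel '[{"delta_pos":[0.1,0.02,0],"yaw":0},{"delta_pos":[0.1,0.02,0],"yaw":0},{"delta_pos":[0.1,0.02,0],"yaw":0},{"delta_pos":[0.1,0.02,0],"yaw":0},{"delta_pos":[0.1,0.02,0],"yaw":0},{"delta_pos":[0.1,0.02,0],"yaw":0},{"delta_pos":[0.1,0.02,0],"yaw":0},{"delta_pos":[0.1,0.02,0],"yaw":0},{"delta_pos":[0.1,0.02,0],"yaw":0},{"delta_pos":[0,0,0],"yaw":0}]'
python3 -m handwheel '[{"delta_pos":[0,0,-0.03],"yaw":0},{"delta_pos":[0,0,0],"yaw":0}]'
```

```text
clock: 11.63
eef_pos: [512.4, -185.3, 30.7]
tool_rot: [3.141, -0.005, -2.939]
force: [-7.6, -2.3, 0.0]
width: 60.1
gripper_force: 65.0
clock: 11.8
eef_pos: [512.4, -185.3, 30.5]
tool_rot: [3.141, -0.005, -2.939]
force: [-7.1, -3.0, 0.8]
width: 60.1
gripper_force: 65.2
```

```bash
python3 -m handwheel '[{"delta_pos":[0.1,0.02,0],"yaw":0},{"delta_pos":[0.1,0.02,0],"yaw":0},{"delta_pos":[0.1,0.02,0],"yaw":0},{"delta_pos":[0.1,0.02,0],"yaw":0},{"delta_pos":[0.05,0.01,0],"yaw":0},{"delta_pos":[0,0,0],"yaw":0},{"delta_pos":[0,0,0],"yaw":0}]'
cat > chk.py <<'E'
from rect import *
F=[]
for i in range(5):
  s=status.read_state();F.append(np.r_[s['eef_pos'],s['force'],s['tool_rot'],s['width']]); p=get_image('top')
m=np.mean(F,0); c,q=np.cos(J[2]),np.sin(J[2]); d=m[:2]-J[:2]
print(s["clock"],np.round(m,2),"jig x,y",np.round([d@[c,q],d@[-q,c]],2),"push",np.round(-m[3:5]@[c,q],2))
pickle.dump(p,open("last.pkl","wb"))
a=pickle.load(open("top0.pkl","rb"))
# stop travel by image registration at the stop's top plane (z=52)
A,B=[cv2.cvtColor(rectify(x,52,4),cv2.COLOR_RGB2GRAY).astype(np.float32) for x in (a,p)]
def R_(x0,x1,y0,y1): return slice(int((145-x1)*4),int((145-x0)*4)),slice(int((60-y1)*4),int((60-y0)*4))
T=A[R_(58,92,-40,40)]; S=B[R_(50,122,-45,45)]
r=cv2.matchTemplate(S,T,cv2.TM_CCOEFF_NORMED); _,v,_,l=cv2.minMaxLoc(r)
print("stop shift x,y mm",(122-92)-l[1]/4,5-l[0]/4,v)
E
python3 chk.py
```

```text
clock: 12.38
eef_pos: [515.5, -184.6, 30.3]
tool_rot: [3.141, -0.007, -2.939]
force: [-8.6, -3.1, 1.4]
width: 60.1
gripper_force: 65.3
12.5833 [ 5.1549e+02 -1.8464e+02  3.0350e+01 -8.9500e+00 -3.5300e+00  1.3400e+00
  3.1400e+00 -1.0000e-02 -2.9400e+00  6.0060e+01] jig x,y [14.72 -0.32] push 9.48
stop shift x,y mm 14.0 -0.25 0.8107725977897644
```

```bash
python3 -m handwheel '[{"delta_pos":[0.07,0.01,0],"yaw":0},{"delta_pos":[0,0,0],"yaw":0},{"delta_pos":[0,0,0],"yaw":0}]'
python3 chk.py
python3 - <<'E'
from rect import *
p=pickle.load(open("last.pkl","rb")); s=get_image("side")
a=cv2.resize(p["color"][195:275,350:430],None,fx=5,fy=5,interpolation=2); b=cv2.resize(s["color"][230:390,210:370],None,fx=2.5,fy=2.5,interpolation=2)
cv2.imwrite("pics/end.png",np.clip(np.hstack([a,b])*1.0*1.5,0,255).astype(np.uint8)[:,:,::-1])
E
```

```text
clock: 12.88
eef_pos: [516.0, -184.5, 30.3]
tool_rot: [3.14, -0.008, -2.939]
force: [-10.1, -3.5, 2.0]
width: 60.1
gripper_force: 65.3
13.0833 [ 5.1596e+02 -1.8453e+02  3.0320e+01 -9.5100e+00 -3.4700e+00  1.8800e+00
  3.1400e+00 -1.0000e-02 -2.9400e+00  6.0100e+01] jig x,y [15.21 -0.31] push 10.01
stop shift x,y mm 14.5 0.0 0.8059889674186707
```

View pics/end.png

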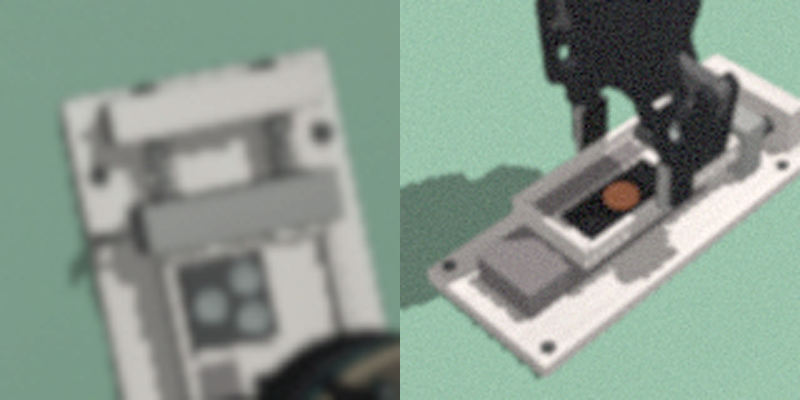

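The frame lies flush against the stop, with its camera block at crop (225,305), and the pointer has come down to the marker post near (90,245). Push is 10.0 N and stop travel is 14–14.5 mm. Holding for more than 3 s.

```bash
python3 -m handwheel '[{"delta_pos":[0,0,0],"yaw":0},{"delta_pos":[0,0,0],"yaw":0},{"delta_pos":[0,0,0],"yaw":0},{"delta_pos":[0,0,0],"yaw":0},{"delta_pos":[0,0,0],"yaw":0},{"delta_pos":[0,0,0],"yaw":0},{"delta_pos":[0,0,0],"yaw":0},{"delta_pos":[0,0,0],"yaw":0},{"delta_pos":[0,0,0],"yaw":0},{"delta_pos":[0,0,0],"yaw":0}]'
python3 -m handwheel '[{"delta_pos":[0,0,0],"yaw":0},{"delta_pos":[0,0,0],"yaw":0},{"delta_pos":[0,0,0],"yaw":0},{"delta_pos":[0,0,0],"yaw":0},{"delta_pos":[0,0,0],"yaw":0},{"delta_pos":[0,0,0],"yaw":0},{"delta_pos":[0,0,0],"yaw":0},{"delta_pos":[0,0,0],"yaw":0},{"delta_pos":[0,0,0],"yaw":0},{"delta_pos":[0,0,0],"yaw":0}]'
python3 -m handwheel '[{"delta_pos":[0,0,0],"yaw":0},{"delta_pos":[0,0,0],"yaw":0},{"delta_pos":[0,0,0],"yaw":0},{"delta_pos":[0,0,0],"yaw":0},{"delta_pos":[0,0,0],"yaw":0},{"delta_pos":[0,0,0],"yaw":0},{"delta_pos":[0,0,0],"yaw":0},{"delta_pos":[0,0,0],"yaw":0},{"delta_pos":[0,0,0],"yaw":0},{"delta_pos":[0,0,0],"yaw":0}]'
python3 -m handwheel '[{"delta_pos":[0,0,0],"yaw":0},{"delta_pos":[0,0,0],"yaw":0},{"delta_pos":[0,0,0],"yaw":0},{"delta_pos":[0,0,0],"yaw":0},{"delta_pos":[0,0,0],"yaw":0},{"delta_pos":[0,0,0],"yaw":0},{"delta_pos":[0,0,0],"yaw":0},{"delta_pos":[0,0,0],"yaw":0},{"delta_pos":[0,0,0],"yaw":0},{"delta_pos":[0,0,0],"yaw":0}]'
python3 chk.py
```

```text
clock: 14.02
eef_pos: [515.9, -184.6, 30.3]
tool_rot: [3.14, -0.008, -2.939]
force: [-9.0, -2.4, 1.4]
width: 59.8
gripper_force: 65.3
clock: 14.85
eef_pos: [515.9, -184.6, 30.3]
tool_rot: [3.14, -0.008, -2.939]
force: [-10.3, -3.4, 1.1]
width: 60.2
gripper_force: 65.3
clock: 15.68
eef_pos: [515.9, -184.5, 30.3]
tool_rot: [3.14, -0.008, -2.939]
force: [-9.5, -2.7, 1.4]
width: 59.7
gripper_force: 65.3
clock: 16.52
eef_pos: [515.9, -184.5, 30.3]
tool_rot: [3.14, -0.008, -2.939]
force: [-8.4, -3.5, 1.0]
width: 59.8
gripper_force: 65.3
16.7167 [ 5.1593e+02 -1.8454e+02  3.0310e+01 -9.1400e+00 -3.6900e+00  1.3700e+00
  3.1400e+00 -1.0000e-02 -2.9400e+00  6.0030e+01] jig x,y [15.18 -0.32] push 9.7
stop shift x,y mm 14.5 0.0 0.8064875602722168
```

Steady for 3.6 s at about 10 N, so I'm handing it in.

```bash
python3 -c "
from cell import ctrl
print(ctrl.finish_job())"
```

```text
the job is handed in; nothing more can be done
None
```

The larger frame lies on the jig bed, camera end pressed against the stop at about 10 N (stop travel about 14.5 mm, pointer at the marker post); I held it steady for 3.6 s and handed the job in at 16.7 s, still gripping and pushing.

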